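# Hold a metal blank in the deburring slot with a spring clip

### The arm

A 6-joint arm with a two-finger parallel gripper is mounted at the origin on the work surface. World frame = base frame: x ahead of the robot, y to its left, z up, the work surface at z = 0. Lengths are in m, angles in degrees, forces in N, time in s.
With the tool pointing down it reaches from about 0.275 to 0.725 m from the base axis. Payload 5.6 kg.
Tool frame: the origin (TCP) lies midway between the tips of the shut fingers; the grasp point (between the pads) lies 19 mm behind it; z points along the fingers, y is the line along which they close (so a half turn about z gives the same grasp; the last joint's range is limited). The gripper opens to 85 mm and grips with 20 to 120 N. Pads are 22 mm wide; open, the fingers measure 114 mm over their backs; the gripper's body (76 mm by 85 mm) begins 54 mm behind the grasp point. The pads swing forward as they close: fully open they stand 13 mm farther back than shut.
Start: joints at [-52.964, 14.616, 6.199, 0, -81.583, -16.306], TCP at [0.195, -0.514, 0.231] pointing down, gripper open.
Joint ranges: [-168.99, 168.99], [-69.2, 112.95], [-62.41, 85.93], [-164.36, 98.24], [-168.68, -3.75], [-174.98, 174.98]. Speed limits (degrees/s): [147.25, 147.25, 180, 180, 180, 180].

### API

Orientations are given as a 3x3 rotation matrix whose columns are the frame's x, y, z axes.
In Python, from workcell import bot gives the robot as it stands. Calls block until the motion is done:
- bot.goto(position, orientation): joint-space move of the TCP to a pose.
- bot.servo_line(position, ori=None, speed=0.15): straight line of the TCP; ori=None keeps the orientation; speed is the mean speed in m/s.
- bot.movej(angles): joint-space move.
- bot.grip(opening): finger opening in m; the grip force is fixed at half the most; returns when the fingers have stopped.
- bot.dwell(seconds).
- bot.inverse_kinematics(position, orientation): joint angles nearest the present ones, or None.
- bot.grab_frame(name): name is "scene" or "top" or "wrist"; returns a dict with "image" (420x560x3 uint8, red, green, blue), "mtx" (3x3 intrinsics, pixels), "R" (3x3) and "t" (3): a world point X has camera coordinates R X + t; the wrist camera has in their place "tool_from_camera" (4x4, takes a point from camera to tool coordinates, whose origin is the TCP and whose axes are the flange's). Camera axes: x right, y down, z forward; pixel columns grow to the right and rows downward; lengths in m; the calibration is good to about 2 mm. The wrist camera is an equidistant fisheye: a pixel r from the principal point sees the ray r / f radians off the axis. A picture is of the moment at which its call begins: read the wrist's pose just before it. There is no depth.
A pose or a line that the arm cannot do raises bot.MotionError and nothing moves.
- bot.job_done(): hands the job in; it is judged then, once.
Readings, each from a call of its own:
- bot.current_t(): time.
- bot.current_joints(): joint angles.
- bot.current_joint_velocities(): joint speeds.
- bot.current_effort(): joint torques, N m.
- bot.current_ee_pos(): TCP position.
- bot.current_ee_rot(): TCP orientation.
- bot.current_ft_force(): force on the tool from outside, world axes, zero at the start.
- bot.current_wrist_torque(): the same for the moment, N m.
- bot.current_finger_gap(): finger opening in m.
- bot.current_grip_force(): force on a finger pad.
Only numpy, scipy, OpenCV 4.12 (cv2) and the standard library are available. Lean on these libraries where they do the work, as an engineer would, in place of code of your own. Each camera call takes 0.05 s, during which the arm holds its last target. There are 200 camera calls.

### The job

Take the orange spring clip out of its holder and push it down onto the middle of the top edge of the aluminium blank standing in the rack, until the edge is fully home in the clip's mouth. Using only the clip as the handle, lift the blank out and lower it through the feed slot in the deburring machine's yellow guard until the slot's rim lies within the blank's red stripe. Finish while still gripping the clip, holding the blank still there, with the clip clear of the machine and the tape, spray can and jar left where they are.

Things in the scene. Friction and masses are not known exactly. Their poses are not given: they have to be found in the camera images.
- machine: Bench deburring machine, fixed: dark steel housing 180 (x) x 240 (y) x 120 mm high with a yellow guard plate as its top, a see-through window on its +x face, brush rollers inside, a grey motor (105 mm tall) standing out 100 mm from its -y end. Origin: centre of its underside on the bench, z up.
- slot (a point): Centre of the feed slot at its rim, 128 mm above the bench (8 mm over the guard). The slot, through the 10 mm guard, is 7 mm wide along the point's x and 104 mm long along its y (2 and 4 mm more than the blank). Steel lips flare up and out all round to about 17 x 114 mm at the rim. Below: 20 mm between the rollers, floor 116 mm below the rim. Axes: the machine's, z up.
- rack: Fixed wooden block 70 (x) x 140 (y) x 45 mm high with one upright groove 6.5 mm wide (x), 106 mm long (y) and 35 mm deep, in which the blank stands on edge. Origin: centre of its underside on the bench, z up.
- blank: Loose flat aluminium blank, 5 mm thick (x), 100 mm wide (y), 110 mm tall (z), about 0.15 kg, bare metal with a red stripe all round it from 42 to 58 mm above its lower edge. It starts upright in the rack's groove with its lower edge 10 mm over the bench and its top edge 120 mm over it. Origin: centre of its lower edge.
- blank_top (a point): Middle of the blank's top edge, 110 mm above its lower edge; axes as the blank's.
- blank_stripe (a point): Middle of the red stripe in the blank's mid-plane, 50 mm above the lower edge; axes as the blank's.
- blank_foot (a point): Middle of the blank's lower edge; axes as the blank's.
- holder: Fixed pale wooden pocket block 60 x 80 x 30 mm high, in which the clip stands upright, jaws down, its underside 6 mm over the bench. Origin: centre of its underside, z up.
- clip: Loose sprung clip standing jaws down, 24 (x) x 44 (y) x 88 mm tall (z), 0.09 kg. Above: rigid orange grip block 24 mm thick (x), 44 mm wide (y), 48 to 88 mm over the underside. Below: black fixed jaw at -x, orange hinged jaw with steel lip at +x. The mouth opens downwards along the y-z plane, flared at the underside from x = -7 to +6 mm. Origin: centre of its underside, z up.
- clip_seat (a point): Centre of the ceiling of the clip's mouth, 40 mm above its underside: meets the middle of the blank's top edge when fully home (the blank's mid-plane then lies at the clip's x = 0). Pushing on takes 5 to 15 N where the jaw springs open, about 25 mm before home, then little until home; friction then holds the blank (about 7 N to pull off). Axes as the clip's.
- clip_grip (a point): Point on the clip's centre line 70 mm above its underside, in the middle of the orange grip block; gripping here across the 24 mm (x) does not touch the jaws. Axes as the clip's.
- jaw (a joint): Angle of the clip's sprung jaw (rad): 0 closed and empty (3 mm gap), about 0.065 with the 5 mm blank between the jaws.
- tape: Bystander: blue roll of tape lying flat, 84 mm across, 36 mm high. Origin: centre of its underside.
- spray: Bystander: spray can, 52 mm across, 150 mm tall, standing. Origin: centre of its underside.
- jar: Bystander: small white jar with a grey band, 60 mm across, 75 mm tall, standing. Origin: centre of its underside.
Not all that is in view belongs to the job. Of the things that look like the blank, the smallest one is meant. Of the things that look like the rack, take the one that is farthest to the robot's right at the start.

How it is judged:
By the outcome, as a careful person would: the job done as asked, in the order asked, and still so for the second after the job is handed in, while the arm keeps its last pose, push and grip.
It also fails if it takes over 58 s, if anything falls off the work surface, if the arm or the gripper's body presses on something with over 40 N, if the wrist force passes 120 N, or if a joint passes its speed limit or range.

## Working session

There is one attempt and no reset: what is moved stays moved. The work goes in short steps, each a Python script; the robot and the scene stay as the last script left them, time stands still between calls to the robot, and variables do not carry over. Pictures are saved under pics/ and viewed, at most 10 in all, crops included, and the job is handed in when it is done.

```bash
ls; mkdir -p pics
python3 - <<'E'
from workcell import bot
import cv2,numpy as np
for n in("scene","top"):
    f=bot.grab_frame(n); cv2.imwrite(f"pics/{n}0.png",f["image"][:,:,::-1]); np.savez(f"{n}0.npz",**f)
    print(n,f["mtx"].tolist(),np.round(f["R"],4).tolist(),np.round(f["t"],4).tolist())
f=bot.grab_frame("wrist");cv2.imwrite("pics/wrist0.png",f["image"][:,:,::-1]);print(f["mtx"].tolist(),np.round(f["tool_from_camera"],4).tolist())
print(bot.current_ee_rot().round(3).tolist() if hasattr(bot.current_ee_rot(),'round') else bot.current_ee_rot())
E
```

```text
pics
scene [[440.78780184584195, 0.0, 277.17780653147616], [0.0, 440.78780184584195, 200.2452597313127], [0.0, 0.0, 1.0]] [[-0.581, 0.8139, -0.006], [0.5698, 0.4014, -0.7171], [-0.5812, -0.42, -0.697]] [0.2601, -0.2294, 1.495]
top [[398.21379867049336, 0.0, 276.8514169656615], [0.0, 398.21379867049336, 212.29963060384304], [0.0, 0.0, 1.0]] [[-0.0125, -0.9999, -0.0038], [-0.9815, 0.013, -0.1912], [0.1912, 0.0014, -0.9816]] [0.0531, 0.5218, 0.8651]
[[325.19226210127806, 0.0, 279.93100417113703], [0.0, 325.19226210127806, 207.55866224246884], [0.0, 0.0, 1.0]] [[0.0, -0.9466, -0.3225, 0.083], [1.0, -0.0002, 0.0005, -0.0009], [-0.0005, -0.3225, 0.9466, -0.1424], [0.0, 0.0, 0.0, 1.0]]
[[-0.935, -0.354, -0.001], [-0.354, 0.935, 0.001], [0.0, 0.001, -1.0]]
```

View pics/scene0.png

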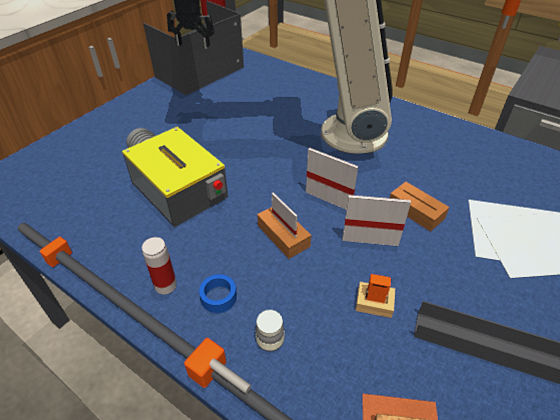

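View pics/top0.png

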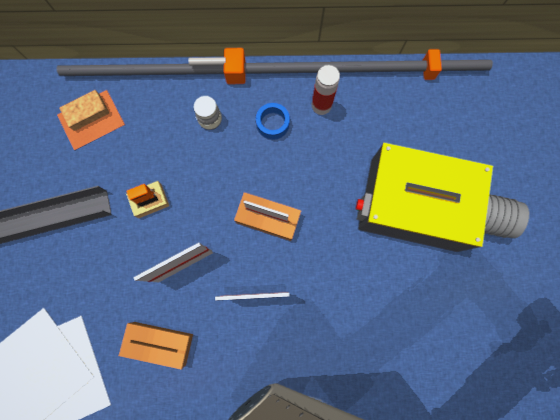

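The scene view shows the machine at (175,165), the target rack with its blank at (285,225), and the clip in its holder at (377,295). In the top view the slot is at (433,192), the blank's top edge runs (245,203)-(288,218), and the clip is at (143,193). The rack at (268,215) in the top view is the one farther to the robot's right, so it's the target.

```bash
cat > h.py <<'E'
import cv2,numpy as np
def rays(f,px,T=None):
    """pixels -> (origin, unit world rays); T = 4x4 world_from_tool for the wrist fisheye"""
    px=np.atleast_2d(px).astype(float);K=f["mtx"]
    u=np.c_[(px[:,0]-K[0,2])/K[0,0],(px[:,1]-K[1,2])/K[1,1]]
    if T is None:
        d=np.c_[u,np.ones(len(u))]; R=f["R"];t=f["t"]; return -R.T@t,d@R
    th=np.linalg.norm(u,axis=1,keepdims=True)+1e-12
    d=np.c_[u/th*np.sin(th),np.cos(th)]; M=T@f["tool_from_camera"]
    return M[:3,3],d@M[:3,:3].T
def onplane(f,px,z,T=None):
    c,d=rays(f,px,T); return (c+d*((z-c[2])/d[:,2:]))[:,:2]
def blobs(mask,amin=40):
    cs,_=cv2.findContours(mask.astype(np.uint8),cv2.RETR_EXTERNAL,cv2.CHAIN_APPROX_NONE)
    return [c[:,0] for c in cs if cv2.contourArea(c)>amin]
def rect(xy):
    """centre, long side, short side, yaw(deg) of long side (mod 180)"""
    b=cv2.boxPoints(cv2.minAreaRect((xy*1000).astype(np.float32)))
    e=[b[1]-b[0],b[2]-b[1]]; e.sort(key=np.linalg.norm)
    return b.mean(0).round(1),np.linalg.norm(e[1]).round(1),np.linalg.norm(e[0]).round(1),round(np.degrees(np.arctan2(e[1][1],e[1][0]))%180,1)
def pose(yaw):  # tool down; tool y axis at world angle yaw+90 -> closes along direction (yaw deg) given below
    a=np.radians(yaw); y=np.array([np.cos(a),np.sin(a),0]); z=np.array([0,0,-1.]); return np.c_[np.cross(y,z),y,z]
def tool(bot):
    T=np.eye(4);T[:3,:3]=np.array(bot.current_ee_rot());T[:3,3]=np.array(bot.current_ee_pos());return T
E
python3 - <<'E'
from h import *
f=dict(np.load("top0.npz"));im=f["image"];hsv=cv2.cvtColor(im,cv2.COLOR_RGB2HSV);H,S,V=cv2.split(hsv)
def show(n,m,z,x0,x1,y0,y1):
    w=np.zeros_like(m);w[y0:y1,x0:x1]=m[y0:y1,x0:x1]
    for b in blobs(w): print(n,b.mean(0).round(),rect(onplane(f,b,z)))
show("guard",(H>25)&(H<35)&(S>180)&(V>150),.12,340,520,120,260)
show("slot",(V<110),.128,400,470,175,208)
show("blank",(S<60)&(V>150),.12,230,305,190,240)
show("rack",(H<20)&(S>100)&(V>90),.045,225,310,185,245)
show("cliptop",(H<13)&(S>200)&(V>150),.094,120,170,175,220)
show("holder",(H>12)&(H<28)&(S>60)&(S<190)&(V>140),.03,120,175,175,220)
big=cv2.resize(im[170:225,115:175],None,fx=8,fy=8,interpolation=cv2.INTER_CUBIC)
s=dict(np.load("scene0.npz"))["image"]
b2=cv2.resize(s[265:320,345:405],None,fx=8,fy=8,interpolation=cv2.INTER_CUBIC)
cv2.imwrite("pics/clip.png",cv2.resize(np.hstack([big,b2]),(800,366))[:,:,::-1])
E
```

```text
guard [431. 194.] (array([ 546.5, -284.1], dtype=float32), np.float32(241.2), np.float32(179.9), np.float32(76.4))
slot [433. 192.] (array([ 546.8, -284. ], dtype=float32), np.float32(114.2), np.float32(17.5), np.float32(76.1))
blank [266. 208.] (array([517.7,  69.6], dtype=float32), np.float32(98.5), np.float32(5.4), np.float32(71.2))
rack [267. 216.] (array([516.7,  69. ], dtype=float32), np.float32(139.5), np.float32(70.8), np.float32(71.0))
holder [156. 196.] (array([569.2, 346.9], dtype=float32), np.float32(59.6), np.float32(59.6), np.float32(110.1))
```

View pics/clip.png

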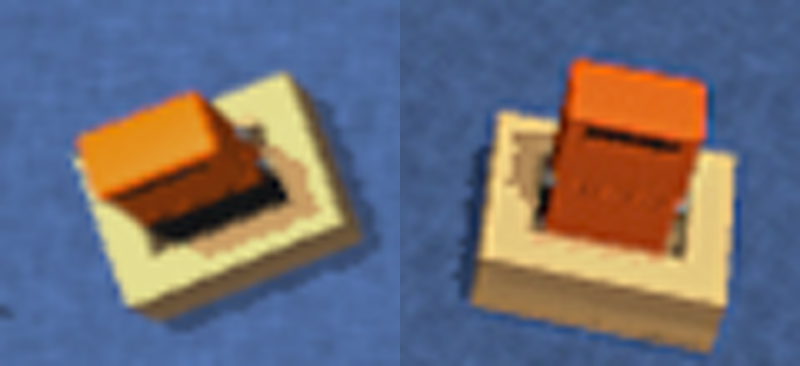

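The crops show the clip upright. Its lit top face has corners at about (75,145), (195,92), (218,140) and (103,198) in the left crop, and the black fixed jaw faces the robot, so the clip's +x points away from it. I'll measure that face, then move above it for one wrist look.

Run:
```python
from h import *
from workcell import bot
f=dict(np.load("top0.npz"));im=f["image"];H,S,V=cv2.split(cv2.cvtColor(im,cv2.COLOR_RGB2HSV))
q=np.array([[75,145],[195,92],[218,140],[103,198]])/[6.667,6.655]+[115,170]-.5
print("hand",rect(onplane(f,q,.094)), H[192,140],S[192,140],V[192,140])
m=(H<20)&(S>190)&(V>190);w=np.zeros_like(m);w[175:220,120:170]=m[175:220,120:170]
for b in blobs(w,20): print("mask",rect(onplane(f,b,.094)))
c,_,_,yaw=rect(onplane(f,q,.094)); c=c/1000
a=yaw-90
for off in(0,180,-180):
    try: 
        j=bot.inverse_kinematics([c[0],c[1],.25],pose(a+off)); print(off,j if j is None else np.round(j,1))
    except Exception as e: print(e)
```

```text
hand (array([566.3, 356.4], dtype=float32), np.float32(42.7), np.float32(20.9), np.float32(117.5)) 18 208 229
mask (array([565.3, 356. ], dtype=float32), np.float32(40.7), np.float32(22.0), np.float32(111.3))
0 [ 45.5  28.7  29.8   0.  -91.  162. ]
180 [ 45.5  28.7  29.8   0.  -91.  -18. ]
-180 [ 45.5  28.7  29.8   0.  -91.  -18. ]
```

Run:
```python
from h import *
from workcell import bot
bot.goto([.566,.356,.20],pose(200.5))
T=tool(bot);f=bot.grab_frame("wrist");im=f["image"];np.savez("w1.npz",T=T,**f)
H,S,V=cv2.split(cv2.cvtColor(im,cv2.COLOR_RGB2HSV))
print(T[:3,3],bot.current_t())
for b in blobs((H<22)&(S>170)&(V>180),300): print(b.min(0),b.max(0),rect(onplane(f,b,.094,T)))
for b in blobs((H>12)&(H<32)&(S>50)&(S<190)&(V>130),1500): print("h",b.min(0),b.max(0),rect(onplane(f,b,.03,T)))
cv2.imwrite("pics/w1.png",im[:,:,::-1])
```

```text
[0.56643934 0.35524602 0.20015118] 3.5083
[486 202] [559 303] (array([292. , 311.2], dtype=float32), np.float32(115.9), np.float32(57.5), np.float32(77.9))
[ 42 185] [133 286] (array([730.1, 453.2], dtype=float32), np.float32(101.2), np.float32(79.5), np.float32(118.6))
[265 182] [294 232] (array([566.7, 356.5], dtype=float32), np.float32(42.5), np.float32(23.1), np.float32(112.6))
h [ 37 213] [ 92 284] (array([797.5, 528.1], dtype=float32), np.float32(99.6), np.float32(59.8), np.float32(118.5))
h [485 198] [559 303] (array([214.2, 320.1], dtype=float32), np.float32(146.6), np.float32(73.6), np.float32(78.0))
h [249 148] [310 226] (array([565.7, 357.2], dtype=float32), np.float32(80.6), np.float32(59.9), np.float32(111.9))
```

View pics/w1.png

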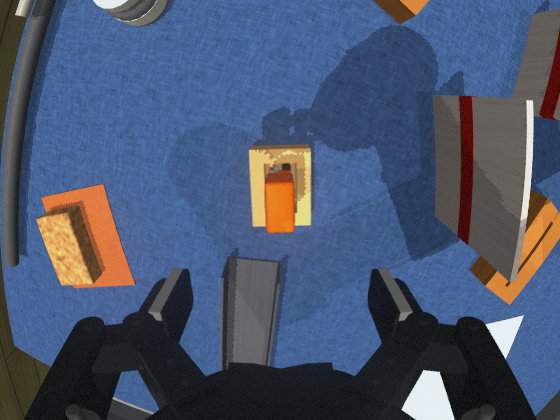

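The wrist view shows the clip's orange top at (280,207), centred in the holder. Both measurements agree within about 1 mm, so I'll grasp it.

Run:
```python
from h import *
from workcell import bot
o=pose(202)
bot.goto([.5665,.3565,.13],o)
bot.servo_line([.5665,.3565,.057],o,speed=.08)
print(bot.current_ee_pos(),bot.current_ft_force())
bot.grip(0.015); print(bot.current_finger_gap(),bot.current_grip_force(),bot.current_ft_force(),bot.current_ee_pos())
bot.servo_line([.5665,.3565,.20],o,speed=.12)
print(bot.current_finger_gap(),bot.current_ft_force(),bot.current_t())
for p,a in(([.5175,.0695,.25],161.1),([.5467,-.284,.29],166.2)):
    j=bot.inverse_kinematics(p,pose(a)); print(None if j is None else np.round(j,1))
# pre-position above the blank
bot.goto([.5175,.0695,.23],pose(161.1))
print(bot.current_ee_pos(),bot.current_t())
T=tool(bot);f=bot.grab_frame("wrist");im=f["image"];np.savez("w2.npz",T=T,**f)
cv2.imwrite("pics/w2.png",im[:,:,::-1])
```

```text
[0.56692852 0.35680795 0.05776172] [ 0.00537989 -0.89023288 -0.25125539]
0.023282102830098298 60.00511407852173 [ 0.18657703 -0.08153794  2.25121766] [0.56654708 0.35651532 0.05720619]
0.023400990122866717 [-0.37014023  0.30179585 -1.16559722] 6.8833
[ 24.8  11.2   4.4   0.  -83.3 -43.7]
[-12.9  22.1  25.2   0.  -93.1  -0.9]
[0.51783812 0.07038454 0.22966635] 8.0083
```

View pics/w2.png

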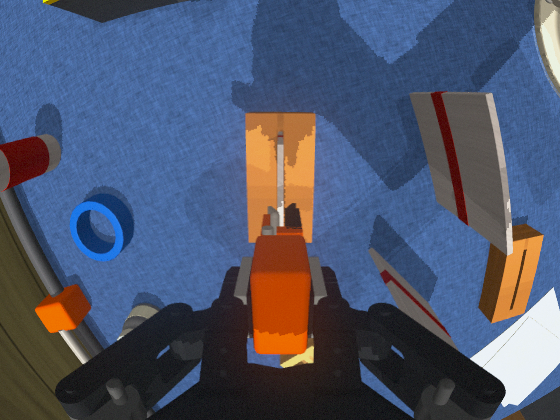

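The clip is square in the fingers, block at (280,290), with its black jaw to the right. The blank's edge lies on its axis at column 280, so I'll push down in small steps while watching the force.

Run:
```python
from h import *
from workcell import bot
o=pose(161.1)
x,y=.5175,.0695
bot.servo_line([x,y,.170],o,speed=.1)
F0=np.array(bot.current_ft_force())
for z in list(np.arange(.166,.135,-.004))+list(np.arange(.134,.126,-.001)):
    bot.servo_line([x,y,z],o,speed=.04)
    F=np.array(bot.current_ft_force())-F0
    print(round(z,3),np.round(F,1),np.round(np.array(bot.current_ee_pos())*1000,1),round(bot.current_finger_gap()*1000,2))
    if F[2]>24 and z<.136 or np.linalg.norm(F)>35: break
print(bot.current_t())
```

```text
0.166 [ 0.8  1.4 -0.6] [517.5  69.5 166.1] 23.71
0.162 [ 0.6  1.4 -1. ] [517.3  69.4 161.7] 23.58
0.158 [-0.1 -1.3  9.6] [519.4  69.1 160.5] 23.35
0.154 [-2.6 -1.8 25.7] [521.2  68.6 160.3] 23.47
0.15 [-9.  -2.  42.9] [522.6  68.4 159.9] 23.34
10.0583
```

Run:
```python
from h import *
from workcell import bot
o=pose(161.1)
f=bot.grab_frame("scene")["image"]; a=f[160:260,240:340]
bot.servo_line([.5175,.0695,.175],o,speed=.1)
print(bot.current_ft_force(),bot.current_ee_pos())
f=bot.grab_frame("scene")["image"]; b=f[160:260,240:340]
f=bot.grab_frame("top")["image"]; c=f[170:250,220:300]
r=lambda i:cv2.resize(i,(400,400),interpolation=cv2.INTER_CUBIC)
T=tool(bot);w=bot.grab_frame("wrist");np.savez("w3.npz",T=T,**w)
d=w["image"][100:300,180:380]
cv2.imwrite("pics/p3.png",cv2.resize(np.vstack([np.hstack([r(a),r(b)]),np.hstack([r(c),r(d)])]),(600,600))[:,:,::-1])
```

```text
[ 0.37140704 -0.1353476  -1.64838256] [0.51743222 0.06962869 0.17454748]
```

View pics/p3.png

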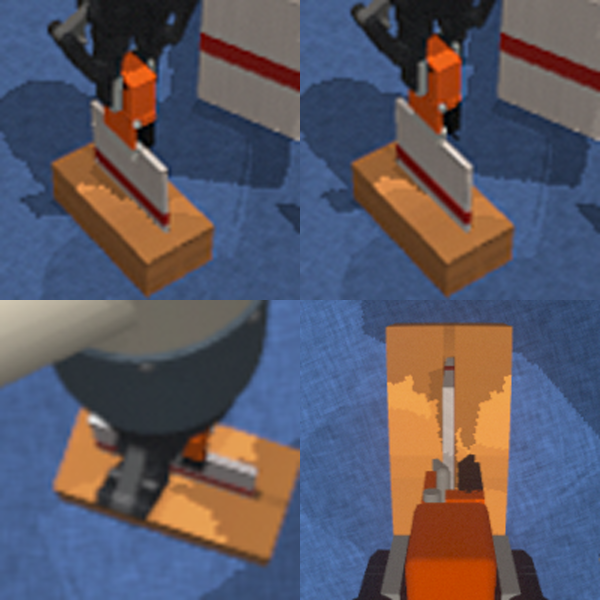

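The wrist crop shows the mouth between the steel lip (about 440) and the black jaw (about 462), with the blank's edge at about 447. So the blank sits slightly toward the hinged-jaw side. I'll measure that offset in the tool frame.

Run:
```python
from h import *
f=dict(np.load("w3.npz"));T=f["T"];im=f["image"]
H,S,V=cv2.split(cv2.cvtColor(im,cv2.COLOR_RGB2HSV))
for r in range(132,206,6): print(r,' '.join(f"{s}/{v}" for s,v in zip(S[r,266:292],V[r,266:292])))
def tl(px,z):
    p=onplane(f,px,z,T); p=np.c_[p,np.full(len(p),z)]-T[:3,3]; return (p@T[:3,:3]*1000).round(1)
m=(S<70)&(V>110);w=np.zeros_like(m);w[120:203,255:310]=m[120:203,255:310]
for r in range(140,203,6):
    c=np.where(w[r])[0]
    if len(c): print(r,c.min(),c.max(),tl([[c.min()-.5,r],[c.max()+.5,r]],.12)[:,:2].tolist())
big=cv2.resize(im[120:230,225:335],None,fx=5.4,fy=5.4,interpolation=cv2.INTER_CUBIC);cv2.imwrite("pics/w3z.png",big[:,:,::-1])
```

```text
132 173/181 171/183 172/182 174/182 168/184 175/182 169/183 172/182 174/180 168/176 169/167 166/167 169/167 169/167 171/164 168/165 167/166 175/176 176/180 177/180 171/180 172/181 175/182 169/181 178/179 170/183
138 168/182 171/180 167/183 167/182 172/179 181/179 171/179 172/181 171/182 169/161 169/160 147/161 111/138 94/130 93/126 87/126 126/117 171/161 171/183 174/179 174/180 169/183 173/181 172/181 174/182 168/182
144 166/180 172/181 173/180 174/180 171/183 174/180 171/182 168/182 169/181 169/149 164/107 165/102 165/102 168/102 172/101 163/102 168/100 169/155 173/180 171/182 176/180 171/182 171/180 172/182 172/182 168/181
150 165/158 169/155 169/154 176/152 161/155 168/155 172/154 174/152 177/153 134/135 64/112 44/122 42/122 42/121 43/120 46/121 87/117 165/159 175/181 176/181 177/179 174/179 173/181 173/181 170/182 174/179
156 172/154 172/151 167/154 170/156 173/153 166/154 169/155 168/155 157/148 94/133 43/118 41/119 41/118 45/120 43/120 42/121 92/116 163/158 176/178 174/179 174/180 172/179 172/181 171/180 174/179 173/177
162 169/166 175/157 165/155 167/154 168/159 168/156 168/15
[... 1273 characters left out ...]
187 32/190 37/188 63/162 147/144 174/199 177/223 179/224 174/231 174/236 172/236 179/234 172/209
204 176/215 176/214 177/217 177/215 173/218 173/217 176/215 178/218 160/204 87/176 40/160 38/160 36/162 32/168 37/166 36/168 64/148 145/142 175/192 176/216 176/216 174/216 175/214 172/216 174/176 143/102
140 278 281 [[59.8, -2.0], [59.8, 0.4]]
152 276 281 [[52.4, -3.3], [52.4, 0.4]]
158 275 282 [[48.7, -3.9], [48.7, 1.0]]
164 275 282 [[45.0, -3.9], [45.0, 1.0]]
170 275 282 [[41.2, -3.9], [41.2, 1.0]]
176 275 282 [[37.4, -3.9], [37.4, 1.0]]
182 275 282 [[33.6, -4.0], [33.6, 1.0]]
188 275 282 [[29.7, -4.0], [29.7, 1.0]]
194 275 282 [[25.8, -4.0], [25.8, 1.0]]
200 275 282 [[21.8, -4.0], [21.8, 1.0]]
```

View pics/w3z.png

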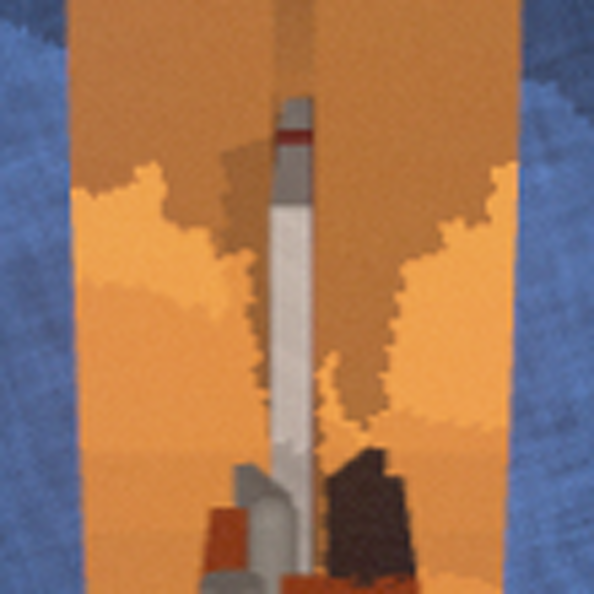

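The blank's edge spans −3.9 to +1.0 mm in tool y, so it's 1.45 mm off. Under load the arm also yields outward by about 0.5 mm per mm of vertical error. That carried the edge onto the fixed jaw, so I'll push again with closed-loop lateral correction.

```bash
cat > push.py <<'E'
from h import *
from workcell import bot
def run(d,o,zs,F0,stop,speed=.04,latmax=.008):
    """closed-loop xy: step the commanded z through zs, stop(F,actual) ends it"""
    cor=np.zeros(2);o0=o
    for z in zs:
        bot.servo_line([d[0]+cor[0],d[1]+cor[1],z],o,speed=speed)
        p=np.array(bot.current_ee_pos());F=np.array(bot.current_ft_force())-F0
        cor=np.clip(cor+.8*(np.array(d)-p[:2]),-latmax,latmax)
        tilt=np.degrees(np.array(bot.current_ee_rot())[:2,2])
        print(round(z*1000,1),F.round(1),(p*1000).round(1),tilt.round(2))
        if stop(F,p): break
    print("t",bot.current_t(),"gap",bot.current_finger_gap())
E
python3 - <<'E'
from push import *
o=pose(161.1);d=[.5184,.0693]
bot.servo_line([*d,.168],o,speed=.1)
F0=np.array(bot.current_ft_force())
run(d,o,np.arange(.165,.120,-.0015),F0,lambda F,p:np.linalg.norm(F)>28 or p[2]<.1325 and F[2]>14)
E
```

```text
165.0 [ 1.3 -0.1  1. ] [518.3  69.3 164.8] [-0.02 -0.01]
163.5 [ 0.4 -0.   0.7] [518.5  69.3 163.5] [0. 0.]
162.0 [ 1.2  0.3 -0.2] [518.4  69.3 161.9] [-0.01 -0.  ]
160.5 [ 0.3 -0.6  1.5] [518.6  69.4 160.7] [0.02 0.  ]
159.0 [ 0.1 -1.4  7.6] [519.4  69.1 160.5] [ 0.19 -0.01]
157.5 [-0.2 -1.2 12.2] [519.6  69.1 160.5] [ 0.35 -0.02]
156.0 [-0.3 -1.6 17.4] [519.6  69.1 160.4] [ 0.52 -0.03]
154.5 [-0.4 -1.9 23.1] [519.7  69.1 160.3] [ 0.68 -0.04]
153.0 [-1.2 -3.  28.8] [519.7  69.1 160.2] [ 0.85 -0.05]
t 13.1583 gap 0.023567821706660642
```

The contact is stiff, with almost no lateral force, and it comes 4.5 mm earlier than expected. I'll look while it is in contact and read the wrist moment.

Run:
```python
from h import *
from workcell import bot
print(bot.current_wrist_torque(),bot.current_ft_force(),bot.current_ee_rot())
s=bot.grab_frame("scene");T=tool(bot);w=bot.grab_frame("wrist")
np.savez("s4.npz",**s);np.savez("w4.npz",T=T,**w)
r=lambda i:cv2.resize(i,(400,500),interpolation=cv2.INTER_CUBIC)
a=s["image"][150:230,255:319]; b=w["image"][130:240,236:324]
cv2.imwrite("pics/p4.png",np.hstack([r(a),r(b)])[:,:,::-1])
```

```text
[-1.1861111   0.45116826 -0.07674132] [-2.05070756 -2.8969902  27.50927886] [[-3.22041816e-01 -9.46608948e-01  1.48515442e-02]
 [-9.46717403e-01  3.22064112e-01 -9.30636759e-04]
 [-3.90220030e-03 -1.43599193e-02 -9.99889277e-01]]
```

View pics/p4.png

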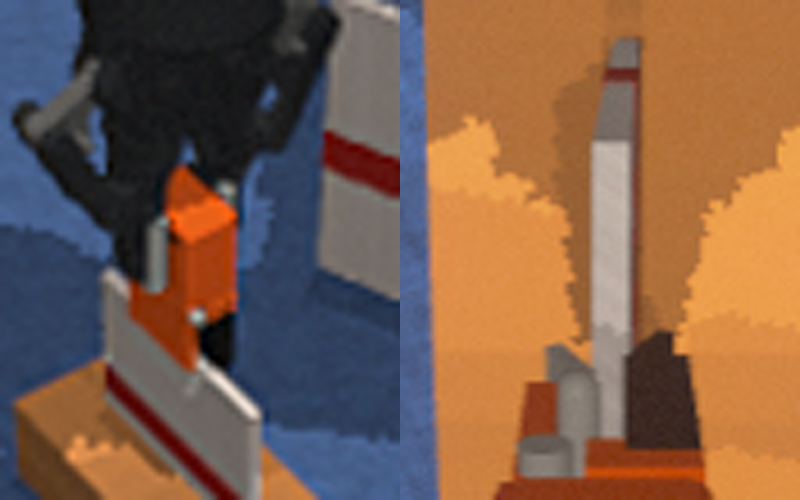

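In contact, the blank's edge (592-630 in the right crop) already sits between the steel lip (560-598) and the black jaw (627), leaning a little. The wrist moment puts the contact near one end of the clip, which suggests the clip is pitched in the fingers. I'll check by comparing the grip block's edges with where they should appear.

Run:
```python
from h import *
def proj(f,p):  # tool-frame points -> wrist pixels
    M=np.linalg.inv(f["tool_from_camera"]);q=np.atleast_2d(p)@M[:3,:3].T+M[:3,3]
    r=np.linalg.norm(q[:,:2],axis=1);th=np.arctan2(r,q[:,2]);u=q[:,:2]*(th/r)[:,None]
    return u*f["mtx"][0,0]+f["mtx"][:2,2]
for n in("w2","w3","w4"):
    f=dict(np.load(n+".npz"));im=f["image"]
    print(n,"pred far/near top corners",proj(f,[[.022,-.012,-.037],[.022,.012,-.037],[-.022,-.012,-.037],[-.022,.012,-.037]]).round(1).tolist(),
      "far underside y",proj(f,[[.022,0,.051],[.022,0,.003]]).round(1).tolist())
    H,S,V=cv2.split(cv2.cvtColor(im,cv2.COLOR_RGB2HSV))
    print([(r,int(H[r,280]),int(S[r,280]),int(V[r,280])) for r in range(204,364,4)])
```

```text
w2 pred far/near top corners [[249.4, 272.6], [313.5, 272.5], [254.2, 356.1], [308.2, 356.1]] far underside y [[280.9, 201.0], [281.1, 231.1]]
[(204, 14, 35, 160), (208, 16, 12, 234), (212, 18, 13, 234), (216, 23, 15, 224), (220, 23, 14, 224), (224, 20, 17, 225), (228, 8, 204, 136), (232, 8, 201, 151), (236, 8, 197, 137), (240, 9, 213, 132), (244, 7, 196, 138), (248, 7, 205, 132), (252, 8, 205, 137), (256, 9, 226, 132), (260, 9, 212, 137), (264, 9, 216, 136), (268, 9, 233, 136), (272, 10, 252, 155), (276, 11, 254, 189), (280, 11, 255, 194), (284, 11, 255, 193), (288, 10, 255, 190), (292, 10, 255, 195), (296, 10, 255, 195), (300, 11, 255, 194), (304, 10, 255, 189), (308, 10, 255, 192), (312, 10, 255, 194), (316, 10, 255, 195), (320, 11, 255, 193), (324, 10, 255, 190), (328, 11, 255, 193), (332, 11, 255, 193), (336, 14, 255, 237), (340, 14, 255, 237), (344, 14, 255, 237), (348, 13, 255, 235), (352, 13, 255, 235), (356, 12, 76, 111), (360, 11, 78, 105)]
w3 pred far/near top corners [[249.4, 272.6], [313.5, 272.5], [254.2, 356.1], [308.2, 356.1]] far underside y [[280.9, 201.0], [281.1, 
[... 1110 characters left out ...]
12, 137), (232, 11, 245, 148), (236, 10, 238, 133), (240, 9, 219, 135), (244, 10, 229, 135), (248, 10, 230, 134), (252, 9, 218, 137), (256, 10, 229, 136), (260, 9, 220, 140), (264, 10, 240, 137), (268, 9, 222, 138), (272, 10, 242, 156), (276, 11, 255, 190), (280, 11, 255, 194), (284, 10, 255, 192), (288, 11, 255, 195), (292, 11, 255, 195), (296, 10, 255, 192), (300, 10, 255, 190), (304, 10, 255, 193), (308, 10, 255, 195), (312, 11, 255, 193), (316, 10, 255, 193), (320, 11, 255, 193), (324, 11, 255, 195), (328, 11, 255, 194), (332, 10, 255, 193), (336, 14, 255, 237), (340, 13, 255, 235), (344, 13, 255, 236), (348, 14, 255, 238), (352, 13, 255, 236), (356, 112, 116, 162), (360, 111, 118, 155)]
```

The block's edges match the predictions (272 against 272.6, and 355 against 356), so the clip sits correctly in the hand. That leaves the lateral offset and the arm yielding under load, about 0.25 mm/N and 0.03°/N. I'll retry with feedforward for that yield, re-measuring the blank each time and trying a few offsets.

```bash
cat > try.py <<'E'
from h import *
from workcell import bot
from scipy.spatial.transform import Rotation as Rn
O=pose(161.1);ty=O[:2,1]
def blank_off():
    """blank top-edge centre in tool y (mm), tool at z .170"""
    T=tool(bot);f=bot.grab_frame("wrist");im=f["image"]
    H,S,V=cv2.split(cv2.cvtColor(im,cv2.COLOR_RGB2HSV));v=[]
    for r in range(166,200,3):
        c=np.where((S[r,255:310]<80)&(V[r,255:310]>140))[0]+255
        if len(c):
            p=onplane(f,[[c.min()-.5,r],[c.max()+.5,r]],.12,T);p=np.c_[p,[.12,.12]]-T[:3,3];v.append((p@T[:3,:3])[:,1].mean())
    return np.median(v)*1000
def push(d,zs,Fmax,home=.1325):
    """straight-down push with feed-forward for the arm's yielding; returns actual z and force"""
    F0=np.array(bot.current_ft_force());e=0;log=[]
    for z in zs:
        bot.servo_line([d[0]-1.0*e,d[1],z],Rn.from_euler('y',118*e,degrees=True).inv().as_matrix()@O,speed=.04)
        p=np.array(bot.current_ee_pos());F=np.array(bot.current_ft_force())-F0
        e=min(max(0,p[2]-z)+.001*(F[2]>3),.008)
        log.append((round(z*1e3,1),F.round(1).tolist(),(p*1e3).round(1).tolist(),(np.degrees(np.array(bot.current_ee_rot())[:2,2])).round(2).tolist(),np.array(bot.current_wrist_torque()).round(2).tolist()))
        if np.linalg.norm(F)>Fmax or p[2]<home and F[2]>16: break
    return p,F,log
E
python3 - <<'E'
from try_ import *
E
mv try.py trial.py
python3 - <<'E'
from trial import *
for want in(1.5,3.,0.):   # blank centre wanted at this clip x (= minus tool y), mm
    bot.servo_line([.5178,.0695,.170],O,speed=.15); bot.dwell(.1)
    off=blank_off(); p=np.array(bot.current_ee_pos())
    d=p[:2]+ty*(off+want)/1000
    bot.servo_line([*d,.1625],O,speed=.1)
    p,F,log=push(d,np.arange(.1615,.1505,-.001),20)
    print("want",want,"off",round(off,2),"t",round(bot.current_t(),1))
    for l in log[1::2]: print(*l)
    if p[2]<.156: break
E
```

```text
want 1.5 off 0.37 t 15.9
160.5 [0.9, 0.1, -0.0] [515.4, 70.0, 160.7] [0.02, 0.01] [-0.01, 0.01, -0.06]
158.5 [-0.4, -0.1, 9.0] [514.6, 70.2, 160.4] [0.47, 0.03] [0.02, 0.17, -0.06]
156.5 [-0.4, -0.2, 16.6] [514.2, 70.2, 160.2] [0.91, 0.04] [-0.08, 0.26, -0.01]
154.5 [-0.8, -0.1, 21.1] [513.8, 70.3, 160.1] [1.37, 0.05] [-0.1, 0.2, 0.03]
want 3.0 off -2.06 t 18.3
160.5 [-0.7, 0.1, 1.9] [516.0, 69.7, 160.7] [0.02, 0.0] [0.01, -0.04, 0.0]
158.5 [-1.3, -0.1, 10.4] [515.1, 69.9, 160.4] [0.48, 0.03] [0.01, 0.13, -0.02]
156.5 [-0.9, 0.4, 16.9] [514.7, 69.9, 160.3] [0.93, 0.04] [-0.02, 0.21, -0.04]
want 0.0 off 1.13 t 21.0
160.5 [-0.3, -0.5, 0.6] [515.9, 69.8, 160.7] [0.02, 0.01] [0.04, -0.0, -0.03]
158.5 [0.0, -0.9, 9.0] [515.1, 69.9, 160.4] [0.47, 0.03] [0.03, 0.1, -0.05]
156.5 [-0.7, 0.0, 15.3] [514.7, 70.0, 160.3] [0.92, 0.04] [-0.04, 0.25, -0.06]
154.5 [-1.0, -0.7, 22.1] [514.2, 70.0, 160.1] [1.37, 0.06] [-0.1, 0.34, -0.06]Traceback (most recent call last):
  File "<stdin>", line 1, in <module>
ModuleNotFoundError: No module named 'try_'
```

The contact height is the same at every offset, because the blank leans freely and centres itself. My tilt feedforward also had the wrong sign, doubling the tilt. I'll centre over the groove, fix that sign and add a small dither.

```bash
sed -i "s/degrees=True).inv().as_matrix()@O/degrees=True).as_matrix()@O/; s/d\[0\]-1.0\*e,d\[1\]/d[0]+dd[0]-.75*e+cor[0],d[1]+dd[1]+cor[1]/; s/    for z in zs:/    cor=np.zeros(2)\n    for k,z in enumerate(zs):\n        dd=dith*ty*(-1)**k/; s/def push(d,zs,Fmax,home=.1325)/def push(d,zs,Fmax,home=.1325,dith=0)/; s/        log.append/        cor=np.clip(cor+.3*(np.array(d)-p[:2]),-.003,.003)\n        log.append/" trial.py
python3 - <<'E'
from trial import *
bot.servo_line([.517,.0694,.170],O,speed=.15); bot.dwell(.1)
print("off",blank_off(),bot.current_ee_pos())
d=[.517,.0694]
bot.servo_line([*d,.1625],O,speed=.1)
p,F,log=push(d,np.arange(.1610,.1470,-.001),45,dith=.0007)
for l in log: print(*l)
print(bot.current_t())
E
```

```text
off -0.22927662151463896 [0.51594569 0.0692404  0.16858716]
161.0 [-0.6, -0.6, -0.2] [516.2, 69.6, 160.9] [-0.02, -0.01] [-0.04, -0.03, 0.01]
160.0 [-0.4, -1.6, 4.8] [518.4, 68.9, 160.6] [0.07, -0.01] [-0.29, 0.11, -0.03]
159.0 [-0.3, -1.0, 7.4] [515.9, 69.8, 160.4] [-0.01, 0.02] [-0.19, 0.19, 0.04]
158.0 [-1.3, -1.1, 11.1] [517.8, 69.1, 160.4] [0.01, 0.02] [-0.2, 0.18, 0.05]
157.0 [-1.2, -1.2, 14.4] [516.0, 69.8, 160.3] [-0.0, 0.03] [-0.16, 0.3, -0.06]
156.0 [-0.9, -2.0, 17.9] [517.8, 69.1, 160.3] [0.01, 0.02] [-0.23, 0.29, -0.02]
155.0 [-1.1, -0.9, 22.7] [516.0, 69.7, 160.2] [0.0, 0.04] [-0.22, 0.43, -0.01]
154.0 [-1.8, -0.9, 26.0] [517.9, 69.1, 160.2] [0.03, 0.03] [-0.34, 0.42, 0.02]
153.0 [-1.7, -2.0, 29.3] [516.0, 69.8, 160.0] [0.01, 0.05] [-0.25, 0.55, -0.01]
152.0 [-2.1, -0.9, 32.6] [517.9, 69.1, 160.1] [0.05, 0.04] [-0.39, 0.6, 0.04]
151.0 [-2.2, -2.5, 36.1] [516.7, 69.5, 159.9] [0.13, 0.04] [-0.49, 0.69, -0.01]
150.0 [-1.7, -2.7, 38.9] [519.0, 68.8, 159.9] [0.25, 0.01] [-0.88, 0.71, -0.03]
149.0 [-2.9, -4.3, 43.5] [517.5, 69.3, 159.8] [0.35, 0.0] [-1.11, 0.89, -0.02]
148.0 [-4.1, -3.5, 47.8] [519.0, 68.9, 159.8] [0.41, 0.01] [-0.98, 1.67, -0.03]
25.1667
```

Centred, upright and at 48 N, the jaw still doesn't open, so something is probably holding it shut. The likeliest cause is the fingertips near the jaw's top. With the clip standing on the blank's edge and caged by the fingers, I'll open slightly, move up 7 mm, regrip higher and push again.

Run:
```python
from trial import *
print(bot.current_finger_gap(),bot.current_grip_force())
d=[.5172,.0694]
bot.servo_line([*d,.1600],O,speed=.05); print(bot.current_ft_force(),bot.current_ee_pos())
bot.grip(.029); print("open",bot.current_finger_gap(),bot.current_ft_force())
bot.servo_line([*d,.1672],O,speed=.05)
bot.grip(.015); print("gap",bot.current_finger_gap(),bot.current_grip_force(),bot.current_ft_force(),bot.current_ee_pos())
T=tool(bot);f=bot.grab_frame("wrist");np.savez("w5.npz",T=T,**f);V=cv2.cvtColor(f["image"],cv2.COLOR_RGB2HSV)
for c in(262,280,298): print(c,[(r,int(V[r,c,2])) for r in range(256,292,3)])
p,F,log=push(d,np.arange(.1660,.1560,-.001),30)
for l in log: print(*l)
print(bot.current_t(),bot.current_finger_gap())
```

```text
0.023422166742749412 66.32860064506531
[ 0.02133781 -1.4402391   7.06619841] [0.51781079 0.06958436 0.16049182]
open 0.028901075080087858 [ 1.55738386  0.336849   -0.05344231]
gap 0.023375544510930043 59.26179885864258 [0.29875312 0.33138419 2.26008735] [0.51737915 0.06941118 0.16741976]
262 [(256, 137), (259, 136), (262, 138), (265, 170), (268, 189), (271, 190), (274, 192), (277, 196), (280, 194), (283, 191), (286, 194), (289, 196)]
280 [(256, 136), (259, 136), (262, 140), (265, 169), (268, 189), (271, 193), (274, 193), (277, 192), (280, 195), (283, 196), (286, 192), (289, 197)]
298 [(256, 138), (259, 136), (262, 142), (265, 170), (268, 188), (271, 190), (274, 193), (277, 194), (280, 193), (283, 194), (286, 194), (289, 195)]
166.0 [0.2, -0.8, 3.7] [518.2, 69.2, 167.4] [0.17, -0.01] [-0.16, 0.16, 0.0]
165.0 [0.0, -1.5, 7.3] [516.9, 69.6, 167.3] [0.02, 0.03] [0.06, 0.05, -0.05]
164.0 [1.4, -0.1, 9.9] [517.0, 69.5, 167.2] [0.03, 0.03] [0.09, 0.08, -0.02]
163.0 [0.1, -1.2, 14.4] [517.1, 69.5, 167.2] [0.04, 0.04] [0.08, 0.15, 0.01]
162.0 [-0.3, -0.6, 17.5] [517.1, 69.5, 167.1] [0.04, 0.04] [0.08, 0.21, -0.03]
161.0 [-0.3, -0.8, 20.7] [517.1, 69.5, 167.0] [0.05, 0.05] [0.11, 0.25, -0.03]
160.0 [0.1, -0.8, 24.5] [517.1, 69.5, 167.0] [0.05, 0.06] [0.12, 0.32, -0.01]
159.0 [-0.5, -0.9, 26.7] [517.2, 69.5, 166.9] [0.06, 0.07] [0.07, 0.29, 0.0]
158.0 [-0.1, -1.4, 30.8] [517.8, 69.3, 166.8] [0.17, 0.05] [-0.14, 0.37, -0.07]
28.625 0.022917706647902897
```

The higher regrip went cleanly, but it's still blocked at 30 N, so the fingertips aren't the cause. In the contact picture the edge straddles both flare ramps with the jaw shut: the blank leans until it also sits on the fixed jaw's ramp. I'll push while rocking the clip about the mouth to free it, watching depth and force.

```bash
cat > rock.py <<'E'
from trial import *
L=.047
def step(d,z,roll,pitch,e,speed=.06):
    """throat point commanded to (d, z-L) with the clip rolled/pitched (deg) about it; e = yield estimate (m)"""
    R=Rn.from_euler('y',118*e,degrees=True).as_matrix()@O@Rn.from_euler('xy',[roll,pitch],degrees=True).as_matrix()
    q=np.array([d[0]-.75*e,d[1],z-L])+R@[0,0,-L]
    bot.servo_line(q,R,speed=speed)
    p=np.array(bot.current_ee_pos());Ra=np.array(bot.current_ee_rot());th=p+Ra@[0,0,L]
    return th,np.array(bot.current_ft_force()),np.array(bot.current_wrist_torque())
E
python3 - <<'E'
from rock import *
d=[.5172,.0694];z=.1590;e=.008
for roll,pitch in[(3,0),(-3,0),(5,0),(-5,0),(0,0),(0,4),(0,-4),(0,4),(0,0)]:
    th,F,M=step(d,z,roll,pitch,e)
    e=min(max(0,th[2]-(z-L)),.010)
    print(roll,pitch,(th*1e3).round(1),F.round(1),M.round(2),round(bot.current_t(),1))
    if th[2]<.116 or np.linalg.norm(F)>60: break
E
```

```text
3 0 [517.2  69.7 120. ] [-1.1 -1.7 28.4] [-0.61  0.1  -0.08] 28.9
-3 0 [516.2  69.6 116.6] [0.1 1.6 7.4] [ 0.37 -0.13 -0.02] 29.1
5 0 [513.1  69.5 112.3] [ 0.8 -0.2  0.1] [ 0.06 -0.06 -0.04] 29.4
```

Rocking freed it: the throat dropped from 120 to 112 mm and the force fell to zero. I'll level the clip and look to make sure the edge is in the mouth and not beside it.

Run:
```python
from rock import *
th,F,M=step([.517,.0694],.1590,0,0,0)
print((th*1e3).round(1),F.round(1),M.round(2),bot.current_t(),bot.current_finger_gap())
s=bot.grab_frame("scene");T=tool(bot);w=bot.grab_frame("wrist");np.savez("w6.npz",T=T,**w)
r=lambda i:cv2.resize(i,(400,500),interpolation=cv2.INTER_CUBIC)
cv2.imwrite("pics/p6.png",np.hstack([r(s["image"][150:230,255:319]),r(w["image"][130:240,236:324])])[:,:,::-1])
```

```text
[518.5  68.9 112.1] [-0.1 -0.1  4.7] [-0.18  0.14  0.14] 29.7 0.023162691993608774
```

View pics/p6.png

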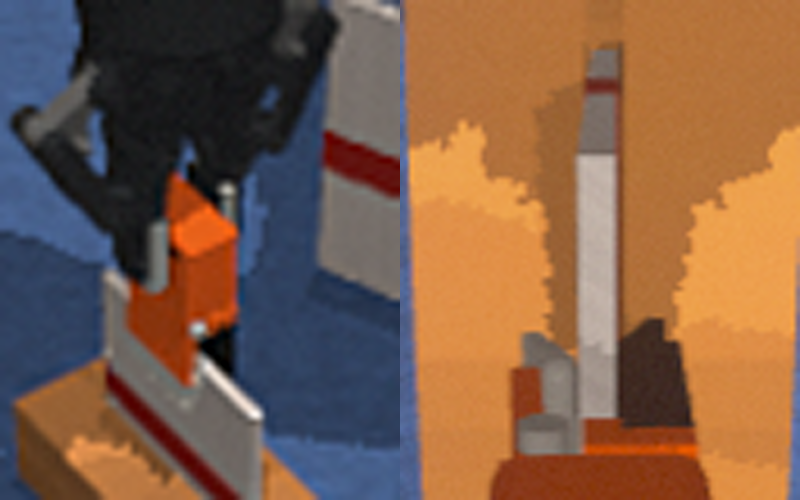

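The edge is in the mouth: in the right crop it spans 577-617, between the lip (580) and the black jaw (620), with the gap widened to about 5 mm. Now I'll push it home; I expect the TCP at z ≈ 0.138.

Run:
```python
from rock import *
d=[.5178,.0692];e=.001;z=.157;k=0
while z>.124:
    th,F,M=step(d,z,0,0,e,speed=.05)
    zt=th[2]+L; e=min(max(0,zt-z),.010)
    print(round(z*1e3,1),(th*1e3).round(1),round(zt*1e3,1),F.round(1),M.round(2))
    if F[2]>24:
        if zt<.1400: break
        for r in(4,-4,0):            # rock free again
            th,F,M=step(d,z,r,0,e); e=min(max(0,th[2]+L-z),.01)
            print("  rock",r,(th*1e3).round(1),F.round(1))
        k+=1
        if k>3: break
    z-=.002
print(bot.current_t(),bot.current_finger_gap())
```

```text
157.0 [517.1  69.4 110.3] 157.3 [ 0.3 -0.8  5.2] [0.02 0.03 0.09]
155.0 [517.6  69.4 108.4] 155.4 [-0.8  0.6  5.2] [0.04 0.05 0.07]
153.0 [517.6  69.5 106.3] 153.3 [-0.9  0.6  4.9] [ 0.15 -0.03  0.11]
151.0 [517.7  69.5 104.3] 151.3 [-0.2 -0.4  4.6] [0.22 0.02 0.04]
149.0 [517.7  69.4 102.2] 149.2 [0.3 0.5 5.3] [0.23 0.01 0.07]
147.0 [517.7  69.4 100.1] 147.1 [-0.3  0.5  5.2] [ 0.21 -0.02 -0.02]
145.0 [517.7  69.4  98.1] 145.1 [-0.5  1.6  4.3] [ 0.27 -0.01  0.09]
143.0 [517.7  69.3  96.1] 143.1 [-0.3  0.6  5. ] [0.26 0.02 0.09]
141.0 [517.8  69.3  94.1] 141.1 [0.  1.  4.8] [ 0.28 -0.02  0.08]
139.0 [517.8  69.3  92. ] 139.0 [0.4 0.6 4.5] [0.28 0.01 0.02]
137.0 [518.5  69.1  91.4] 138.4 [-1.1  0.6 11.4] [0.17 0.75 0.08]
135.0 [518.7  69.1  91.3] 138.3 [-3.7  0.2 20.2] [0.09 1.4  0.  ]
133.0 [518.8  69.   91.2] 138.2 [-3.6 -0.5 27.7] [-0.05  1.69  0.  ]
33.05 0.022793904919375614
```

The clip is home, with a hard stop at TCP z = 0.1383 at 27.7 N. I'll lift, travel to just short of the machine at full height, and measure the slot and the hanging blank with the wrist camera.

Run:
```python
from h import *
from workcell import bot
O=pose(161.1)
bot.servo_line([.5178,.0693,.1383],O,speed=.05)
bot.servo_line([.5178,.0693,.180],O,speed=.07)
print(bot.current_ft_force(),bot.current_t())
bot.servo_line([.5178,.0693,.285],O,speed=.15)
O2=pose(166.2);c=np.array([.5467,-.284])-O2[:2,0]*.125
bot.servo_line([*c,.285],O2,speed=.2);bot.dwell(.15)
T=tool(bot);f=bot.grab_frame("wrist");np.savez("w7.npz",T=T,**f)
print(bot.current_ft_force(),T[:3,3],bot.current_t(),bot.current_finger_gap())
im=f["image"];H,S,V=cv2.split(cv2.cvtColor(im,cv2.COLOR_RGB2HSV))
Y=((H>25)&(H<35)&(S>150)&(V>90)).astype(np.uint8)
for b in blobs(Y,2000): print("guard",b.min(0),b.max(0),rect(onplane(f,b,.12,T)))
cs,h=cv2.findContours(Y,cv2.RETR_CCOMP,cv2.CHAIN_APPROX_NONE)
for i,q in enumerate(cs):
    if h[0,i,3]>=0 and cv2.contourArea(q)>150: print("hole",q[:,0].min(0),q[:,0].max(0),rect(onplane(f,q[:,0],.128,T)))
cv2.imwrite("pics/w7.png",im[:,:,::-1])
```

```text
[-0.20786329  0.44093451 -2.84848644] 34.0583
[ 0.25309345  1.02917984 -2.9099039 ] [ 0.57646373 -0.16176786  0.28526916] 36.4583 0.0228390335638932
guard [185   0] [275 181] (array([ 600.1, -267.5], dtype=float32), np.float32(181.8), np.float32(85.2), np.float32(76.4))
```

View pics/w7.png

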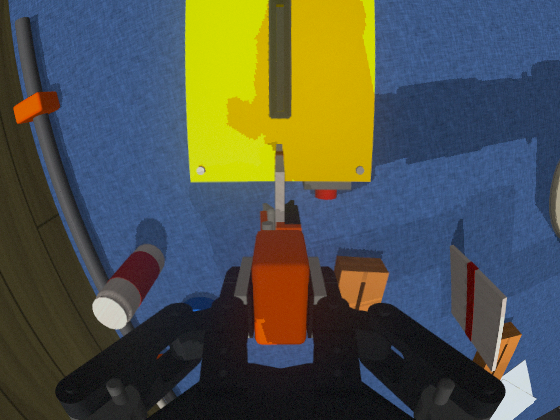

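The blank hangs straight from the clip at column 280. The slot's rim is ahead at columns 270-291, with its near end at row 118. I'll measure both in the tool frame.

Run:
```python
from h import *
f=dict(np.load("w7.npz"));T=f["T"];im=f["image"];H,S,V=cv2.split(cv2.cvtColor(im,cv2.COLOR_RGB2HSV))
print([(r,int(S[r,279]),int(V[r,279])) for r in range(106,220,3)])
def run(r,c0,ok):
    a=b=c0
    while ok(r,a-1):a-=1
    while ok(r,b+1):b+=1
    return a,b
def loc(px,z): 
    p=onplane(f,px,z,T);return p,((np.c_[p,np.full(len(p),z)]-T[:3,3])@T[:3,:3]*1e3)
for r in range(4,117,14):
    a,b=run(r,280,lambda r,c:V[r,c]<120)
    w,t=loc([[a-.5,r],[b+.5,r]],.128); print("slot",r,a,b,t[:,:2].round(1).tolist(),(w.mean(0)*1e3).round(1))
w,t=loc([[280,118.5]],.128);print("slot near end",(w*1e3).round(1),t.round(1))
# blank: top edge z = TCP-.0183 ; foot z = TCP-.1283
for r in range(146,204,6):
    a,b=run(r,279,lambda r,c:S[r,c]<90)
    zz=T[2,3]-.0183
    w,t=loc([[a-.5,r],[b+.5,r]],zz); print("blank",r,a,b,"as top",t[:,:2].round(1).tolist())
w,t=loc([[279,143]],T[2,3]-.1283);print("foot row143",t.round(1))
```

```text
[(106, 92, 86), (109, 100, 84), (112, 105, 85), (115, 112, 82), (118, 190, 129), (121, 255, 210), (124, 255, 209), (127, 255, 207), (130, 255, 210), (133, 255, 207), (136, 255, 207), (139, 255, 208), (142, 255, 207), (145, 72, 113), (148, 68, 112), (151, 160, 99), (154, 166, 106), (157, 66, 109), (160, 70, 110), (163, 62, 107), (166, 61, 108), (169, 48, 102), (172, 39, 149), (175, 36, 169), (178, 38, 163), (181, 35, 161), (184, 37, 167), (187, 30, 161), (190, 30, 159), (193, 30, 159), (196, 29, 158), (199, 29, 159), (202, 25, 154), (205, 30, 162), (208, 30, 159), (211, 29, 132), (214, 29, 130), (217, 28, 129)]
slot 4 269 290 [[175.6, -10.9], [175.6, 9.0]] [ 535.7 -332.6]
slot 18 269 290 [[161.7, -10.8], [161.7, 9.0]] [ 539. -319.]
slot 32 269 290 [[148.1, -10.8], [148.0, 8.9]] [ 542.3 -305.8]
slot 46 269 290 [[134.7, -10.8], [134.7, 8.9]] [ 545.5 -292.8]
slot 60 269 290 [[121.5, -10.8], [121.5, 8.9]] [ 548.6 -280. ]
slot 74 269 290 [[108.4, -10.8], [108.4, 9.0]] [ 551.7 -267.3]
slot 88 269 290 [[95.5, -10.9], [95.5, 9.0]] [ 554.8 -254.7]
slot 102 269 290 [[82.6, -10.9], [82.6, 9.0]] [ 557.8 -242.2]
slot 116 270 289 [[69.6, -10.1], [69.6, 8.2]] [ 560.9 -229.6]
slot near end [[ 561.  -227.2]] [[ 67.3  -0.5 157.3]]
blank 146 277 281 as top [[61.2, -2.2], [61.2, 0.3]]
blank 152 279 279 as top [[58.1, -1.2], [58.1, -0.7]]
blank 158 276 282 as top [[55.1, -2.7], [55.1, 0.8]]
blank 164 276 282 as top [[52.0, -2.7], [52.0, 0.8]]
blank 170 276 283 as top [[48.9, -2.8], [48.9, 1.3]]
blank 176 275 283 as top [[45.8, -3.3], [45.8, 1.3]]
blank 182 190 296 as top [[43.0, -47.8], [42.7, 7.9]]
blank 188 274 284 as top [[39.5, -3.8], [39.5, 1.8]]
blank 194 274 284 as top [[36.3, -3.8], [36.3, 1.8]]
blank 200 274 284 as top [[33.0, -3.8], [33.0, 1.9]]
foot row143 [[ 48.3  -1.3 128.3]]
```

The slot and the blank are centred on the same tool-y line (−0.95 and −1.0 mm) and parallel, so only a 125.8 mm move along tool x is needed. Then I'll lower slowly and watch the force.

Run:
```python
from h import *
from workcell import bot
O=pose(166.2);T=np.load("w7.npz")["T"];d=T[:2,3]+O[:2,0]*.1258
bot.servo_line([*d,.285],O,speed=.12);bot.dwell(.2)
p=np.array(bot.current_ee_pos());d=d+(d-p[:2]);print((p*1e3).round(1))
bot.servo_line([*d,.262],O,speed=.08);bot.dwell(.2)
F0=np.array(bot.current_ft_force());print(F0.round(1),(np.array(bot.current_ee_pos())*1e3).round(1))
for z in np.append(np.arange(.259,.2065,-.003),.2060):
    bot.servo_line([*d,z],O,speed=.04)
    F=np.array(bot.current_ft_force())-F0;p=np.array(bot.current_ee_pos())
    print(round(z*1e3,1),F.round(1),(p*1e3).round(1))
    if np.linalg.norm(F)>8: break
print(bot.current_t(),bot.current_finger_gap())
```

```text
[ 546.7 -283.3  285.1]
[-0.4  0.8 -2.8] [ 546.5 -284.7  262.7]
259.0 [ 0.1 -0.4  0.7] [ 546.1 -284.5  258.8]
256.0 [ 1.  -0.5  0.8] [ 546.1 -284.5  255.7]
253.0 [-0.1 -0.7  0. ] [ 546.1 -284.5  252.7]
250.0 [ 1.6 -0.8  0.7] [ 546.1 -284.5  249.7]
247.0 [ 1.1 -1.6  0. ] [ 546.1 -284.4  246.7]
244.0 [ 0.1 -0.8 -0. ] [ 546.1 -284.5  243.7]
241.0 [-0.6 -0.8  0.3] [ 546.1 -284.4  240.7]
238.0 [-0.1 -1.   0.7] [ 546.1 -284.5  237.7]
235.0 [ 0.5 -0.7  0.1] [ 546.1 -284.5  234.7]
232.0 [ 0.7 -1.  -0. ] [ 546.1 -284.5  231.7]
229.0 [ 0.7 -0.5  0.6] [ 546.1 -284.5  228.7]
226.0 [ 0.2 -0.9  0.1] [ 546.1 -284.5  225.7]
223.0 [ 0.9 -0.4 -0.1] [ 546.1 -284.4  222.7]
220.0 [ 0.3 -0.2 -0. ] [ 546.1 -284.5  219.7]
217.0 [ 0.5 -0.8 -0.1] [ 546.1 -284.5  216.7]
214.0 [ 0.  -1.7  0.2] [ 546.1 -284.5  213.7]
211.0 [ 0.3 -0.5  0. ] [ 546.1 -284.5  210.7]
208.0 [ 2.  -0.8  0.4] [ 546.1 -284.5  207.7]
206.0 [ 0.2 -1.5 -0.2] [ 546.2 -284.5  205.8]
43.2417 0.02315837426438448
```

It went in freely. One numeric check of the stripe at the rim, then I'll hand in.

Run:
```python
from h import *
from workcell import bot
bot.dwell(.3)
f=bot.grab_frame("scene");O=pose(166.2);p=np.array(bot.current_ee_pos())
n=np.array([.971,-.2385])*.0025
for s in(-.035,-.042):          # +y half of the blank, its +x face
    b=p[:2]+O[:2,0]*s+n
    for z in np.arange(.124,.190,.004):
        q=f["R"]@[*b,z]+f["t"];u=f["mtx"]@q/q[2]; print(int(z*1e3),f["image"][int(round(u[1])),int(round(u[0]))].tolist(),end=" ")
    print()
print(p,bot.current_joint_velocities(),bot.current_t())
bot.job_done()
```

```text
124 [91, 14, 11] 128 [90, 14, 11] 132 [98, 61, 58] 136 [109, 106, 100] 140 [110, 109, 104] 144 [115, 111, 105] 148 [110, 103, 99] 152 [112, 107, 101] 156 [111, 104, 100] 160 [111, 104, 99] 164 [111, 105, 100] 168 [110, 103, 99] 172 [112, 106, 101] 176 [109, 103, 99] 180 [108, 102, 98] 184 [112, 107, 102] 188 [135, 128, 123] 
124 [89, 7, 7] 128 [92, 11, 9] 132 [113, 91, 86] 136 [113, 106, 102] 140 [114, 111, 107] 144 [113, 108, 103] 148 [114, 107, 103] 152 [113, 107, 103] 156 [113, 106, 101] 160 [114, 108, 102] 164 [111, 105, 102] 168 [112, 105, 100] 172 [111, 105, 100] 176 [114, 106, 102] 180 [114, 108, 104] 184 [111, 106, 102] 188 [127, 119, 117] 
[ 0.54625129 -0.28453483  0.20605972] [ 0.01356176 -0.05583516 -0.08423038 -0.03018497  0.12250106 -0.01628381] 43.5917
the job is handed in; nothing more can be done
```

The job is handed in at 43.6 s, with the clip home on the blank, the blank held still in the feed slot and its red stripe crossing the rim. The jaw stayed shut under straight pushes of up to about 48 N and went on only after I rocked the clip. I did not check the tape, spray can and jar with a final picture.

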